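# Put the roller-gap gauge plates back in their narrowing rack

### The job

Put the two steel gauge plates from their wooden keepers back into the aluminium rack with the row of narrowing slots, first the thinner, then the thicker, each in the narrowest slot that takes its thickness. A sprung shoe holds each plate up part-way: press it past the shoe down onto the slot's hidden stop and bed it there with a steady push of about 18 N for half a second, never with more than 25 N. Leave both standing there and the other things alone.

Things in the scene. Friction and masses are not known exactly. Their poses are not given: they have to be found in the camera images.
- plate_thin: Steel gauge plate 8 mm thick, about 144 g, standing upright: blade 60 (its x) x 8 (its y) x 60 mm high, on it a centred grip tab 30 x 8 x 45 mm high; 105 mm high in all. Origin: centre of its underside, z up; a half turn changes nothing. It starts 20 mm deep in its wooden keeper, underside 10 mm above the table, 1 mm play each side: lift it straight up.
- plate_mid: Steel gauge plate 12 mm thick, about 216 g, standing upright: blade 60 (its x) x 12 (its y) x 60 mm high, on it a centred grip tab 30 x 12 x 45 mm high; 105 mm high in all. Origin: centre of its underside, z up; a half turn changes nothing. It starts 20 mm deep in its wooden keeper, underside 10 mm above the table, 1 mm play each side: lift it straight up.
- rack: Fixed aluminium block 90 (its x) x 180 (y) x 68 mm high on screw feet; underside 0 to 10 mm above the table. Origin: centre of its underside, z up. Upright slots open at the top at y = -55, 0, +55 mm, throats 9.5, 13.5, 17.5 mm wide; the widest stays empty. Each slot's floor is a rigid stop set 12 to 24 mm above the underside, different each time, out of sight, not measured: found by force only.
- shoe_thin: Sprung steel shoe in the +y cheek of the narrowest slot, 54 mm long in x. Its flat face, 18 to 30 mm above the rack's underside, stands 4 mm into the slot; above it a ramp fades into the cheek at 46 mm. Origin: mid flat face, 24 mm up. Yields toward +y (1.5 N preload, 0.6 N/mm). A lowered plate stops on the ramp, 33 to 46 mm above the rack's underside; pressing past takes up to 8 N, then friction holds it.
- shoe_mid: Sprung steel shoe in the +y cheek of the middle slot, 54 mm long in x. Its flat face, 18 to 30 mm above the rack's underside, stands 4 mm into the slot; above it a ramp fades into the cheek at 46 mm. Origin: mid flat face, 24 mm up. Yields toward +y (1.5 N preload, 0.6 N/mm). A lowered plate stops on the ramp, 33 to 46 mm above the rack's underside; pressing past takes up to 8 N, then friction holds it.
- mouth_thin (a point): Centre of the mouth of the rack's narrowest (y = -55 mm) slot, level with the rack's top, 68 mm above its underside. Throat 9.5 mm wide along y (for the 8 mm plate), 63 mm long along x, closed at both ends. The mouth is bevelled: its top 6 mm widen by 3.5 mm on each of the four sides. The slot's floor, a screw-set stop, lies hidden 44 to 56 mm below this point. Axes as the rack's.
- mouth_mid (a point): Centre of the mouth of the rack's middle (y = 0) slot, level with the rack's top, 68 mm above its underside. Throat 13.5 mm wide along y (for the 12 mm plate), 63 mm long along x, closed at both ends. The mouth is bevelled: its top 6 mm widen by 3.5 mm on each of the four sides. The slot's floor, a screw-set stop, lies hidden 44 to 56 mm below this point. Axes as the rack's.
- keeper_thin: Fixed light wooden keeper of the 8 mm plate: block 78 x 42 mm, 30 mm high, with a slot for the plate along its x. Origin: centre of its underside on the table, z up.
- keeper_mid: Fixed light wooden keeper of the 12 mm plate: block 78 x 46 mm, 30 mm high, with a slot for the plate along its x. Origin: centre of its underside on the table, z up.
- cone: Bystander: white plastic thread-cone core, 64 mm across its foot, 108 mm high, standing. Origin: centre of its underside.
- driver: Bystander: screwdriver with black handle lying on the table, about 200 mm long. Origin: on its axis line, underside.
- oiler: Bystander: small white plastic oil bottle, 44 mm across, 100 mm high, standing. Origin: centre of its underside.
Not all that is in view belongs to the job. Leave any orange look-alike of the plate_thin alone. Leave any purple look-alike of the plate_mid alone.

How it is judged:
By the outcome, as a careful person would: the job done as asked, in the order asked, and still so for the second after the job is handed in, with the robot touching nothing.
It also fails if it takes over 72 s, if anything falls off the work surface, if the arm or the gripper's body presses on something with over 40 N, if the wrist force passes 120 N, or if a joint passes its speed limit or range.

### The arm

A 7-joint arm with a two-finger parallel gripper is mounted at the origin on the work surface. World frame = base frame: x ahead of the robot, y to its left, z up, the work surface at z = 0. Lengths are in m, angles in rad, forces in N, time in s.
With the tool pointing down it reaches from about 0.4 to 0.875 m from the base axis. Payload 4.4 kg.
Tool frame: the origin (TCP) lies midway between the tips of the shut fingers; the grasp point (between the pads) lies 19 mm behind it; z points along the fingers, y is the line along which they close (so a half turn about z gives the same grasp; the last joint's range is limited). The gripper opens to 85 mm and grips with 20 to 120 N. Pads are 22 mm wide; open, the fingers measure 114 mm over their backs; the gripper's body (76 mm by 85 mm) begins 54 mm behind the grasp point. The pads swing forward as they close: fully open they stand 13 mm farther back than shut.
Start: joints at [1.19, 0.628, 0.038, 1.517, -0.027, 0.996, -0.02], TCP at [0.201, -0.618, 0.231] pointing down, gripper open.
Joint ranges: [-3.06, 3.06], [-0.37, 2.12], [-1.25, 1.32], [0.18, 2.47], [-1.1, 4.24], [0.23, 1.98], [-2.94, 2.94]. Speed limits (rad/s): [2.57, 2.57, 3.14, 3.14, 3.14, 3.14, 3.14].

### API

Orientations are given as a unit quaternion [x, y, z, w].
In Python, from plant import sensors, imaging, job_done gives the robot as it stands.
- The arm moves only by the tool arm_command, never from a script. Its argument "commands" is a list of rows, each an object with "claw": the finger opening in mm, from 0 to 85.4; "dp": the shift along the tool's x, y, z in mm, a list of three; "yaw": the turn about the tool's z in rad. A call has exactly 5 rows; each row shifts and turns the commanded pose from where the row before left it, along the tool's axes as they then stand; what a row does not reach is not made up. A row lasts 1/8 s, in which the tool goes at most 62.5 mm and 10.7 degrees, less where a joint would pass 70% of its speed; a pose out of reach is approached as far as the arm can. A call with a gripper value outside its range is refused whole. The fingers move at their own pace and stop on an object; "squeeze" is the grip in N (left out, the last holds). Time passes only in rows, so rows that do not move let the fingers close, or fill a call up. It gives the time, the measured TCP pose, the force, the opening and the grip force at its end, in the units of the state.
- sensors.get_state(): the state, without advancing time (a new reading comes with each control period).
- imaging.snapshot(name): name is "side" or "top"; returns a dict with "img" (420x560x3 uint8, red, green, blue), "fx", "fy", "cx", "cy" (pixels), "dist_coeffs" ([k1, k2, p1, p2, k3] as OpenCV has them; the pictures are not rectified), "cam_to_world" (4x4, takes a point from camera to world coordinates). Camera axes: x right, y down, z forward; pixel columns grow to the right and rows downward; lengths in m; the calibration is good to about 2 mm. A picture is of the moment at which its call begins. There is no depth.
- job_done(): hands the job in; it is judged then, once.
Trained networks look in a picture, given as the dict that the camera call returned (one of the last four; its "shot" number tells which), for a name from the list of things; names that differ only in an ending like _2 or _b are one class to them, and where a whole thing is asked for, a point or a joint stands for the part that bears it (a point fixed in the world has none). Each returns a list of dicts, best first, with "p" (0 to 1); they miss things now and then, are a little off and sometimes report something else, mostly with a low value. They report only what shows in the picture. A call takes as long as a camera call. They do not tell look-alikes from the thing itself.
- imaging.recognise(picture, name): "position" ([row, column] in pixels, amid what is visible of it).
- imaging.tip_of(picture, name): "position" ([row, column] in pixels: a listed point, or the origin of a listed thing).
The state is a dict: "clock": time; "q": joint angles; "joint_velocities": joint speeds; "joint_torque": joint torques, N m; "eef_pos": TCP position; "tcp_rot": TCP orientation; "wrist_force": force on the tool from outside, world axes, zero at the start; "moment": the same for the moment, N m; "grip_width": finger opening in m; "finger_force": force on a finger pad.
Only numpy, scipy, OpenCV 4.12 (cv2) and the standard library are available. Lean on these libraries where they do the work, as an engineer would, in place of code of your own. Each camera call takes 0.05 s, during which the arm holds its last target. There are 200 camera calls.

## Working session

There is one attempt and no reset: what is moved stays moved. The work goes in short steps, Python scripts to look and compute and a tool call to move; the robot and the scene stay as the last step left them, time stands still between calls to the robot, and variables do not carry over. Pictures are saved under pics/ and viewed, at most 10 in all, crops included, and the job is handed in when it is done.

Besides the shell and the picture viewer there is one more tool, called after "Request:" as name(argument=value, ...), one argument or row to a line, values as JSON. arm_command: Moves the arm, as the interface text tells. Its arguments: {"type":"object","properties":{"commands":{"type":"array"},"squeeze":{"type":"number"}},"required":["commands"]}

```bash
mkdir -p pics; ls
python3 - <<'E'
from plant import sensors, imaging
import cv2,numpy as np,json
s=sensors.get_state(); print({k:np.round(v,4).tolist() for k,v in s.items()})
for n in("side","top"):
    p=imaging.snapshot(n); cv2.imwrite(f"pics/{n}0.png",p["img"][:,:,::-1])
    print(n,p["fx"],p["fy"],p["cx"],p["cy"],p["dist_coeffs"],np.round(p["cam_to_world"],3).tolist())
    for t in["plate_thin","plate_mid","rack","mouth_thin","mouth_mid","keeper_thin","keeper_mid","cone","oiler","driver"]:
        print(t,[(np.round(d["position"],1).tolist(),round(d["p"],2)) for d in imaging.tip_of(p,t)[:4]])
E
```

```text
pics
{'clock': 0.0, 'q': [1.1902, 0.6293, 0.0384, 1.5184, -0.027, 0.9963, -0.02], 'joint_velocities': [0.0005, 0.0012, -0.0021, 0.0004, 0.0005, 0.0013, -0.0003], 'joint_torque': [0.0021, -56.34, 1.2266, -19.3443, 0.0109, 0.0105, 0.0], 'eef_pos': [0.2011, -0.6175, 0.2304], 'tcp_rot': [0.9876, 0.1568, -0.0001, -0.0009], 'wrist_force': [0.4019, 0.0564, 0.4463], 'moment': [-0.0035, 0.0399, 0.0044], 'finger_force': 0.0, 'grip_width': 0.0853}
side 530.7738495573328 530.7738495573328 278.735606993302 213.5054444035873 [-0.13452359  0.          0.          0.          0.        ] [[-0.728, -0.411, 0.549, -0.24], [-0.686, 0.435, -0.584, 0.857], [0.001, -0.801, -0.599, 0.984], [0.0, 0.0, 0.0, 1.0]]
plate_thin [([290.5, 203.5], 0.86), ([314.2, 186.2], 0.83)]
plate_mid [([277.3, 273.2], 0.95), ([202.3, 255.7], 0.72), ([303.7, 260.1], 0.63)]
rack [([225.7, 311.3], 0.91)]
mouth_thin [([201.4, 326.3], 0.81), ([228.6, 203.9], 0.32)]
mouth_mid [([210.8, 313.0], 0.69)]
keeper_thin [([290.5, 206.4], 0.77), ([284.5, 203.6], 0.45)]
keeper_mid [([277.7, 275.9], 0.78)]
cone [([228.7, 205.0], 0.98)]
oiler [([202.3, 398.2], 0.68)]
driver [([204.3, 257.3], 0.59)]
top 508.330011485775 508.330011485775 276.827715400916 204.78876904119514 [-0.16333636  0.          0.          0.          0.        ] [[0.022, -0.986, 0.166, 0.393], [-1.0, -0.02, 0.013, -0.031], [-0.01, -0.167, -0.986, 1.285], [0.0, 0.0, 0.0, 1.0]]
plate_thin [([226.0, 131.5], 0.87), ([214.1, 166.2], 0.68)]
plate_mid [([258.9, 224.4], 0.74), ([274.5, 186.8], 0.7)]
rack [([236.7, 314.7], 0.65)]
mouth_thin [([239.4, 344.4], 0.59)]
mouth_mid [([232.8, 322.4], 0.6)]
keeper_thin [([217.5, 167.5], 0.61)]
keeper_mid [([258.8, 227.0], 0.57), ([281.9, 430.5], 0.34)]
cone [([142.9, 236.7], 0.74), ([258.8, 224.2], 0.4)]
oiler [([280.7, 428.4], 0.6)]
driver [([158.4, 304.8], 0.81)]
```

View pics/side0.png

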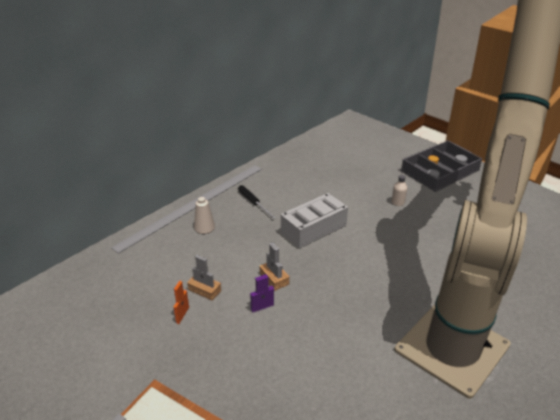

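View pics/top0.png

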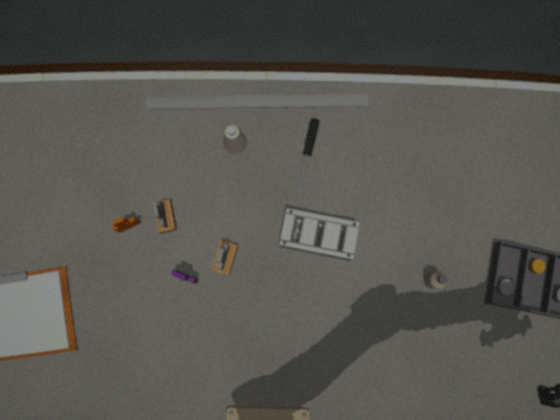

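Side view: thin plate in its keeper at about (280,204), mid at (265,275), orange and purple look-alikes beside them, rack at (220,314). Top view: keepers at (215,165) and (257,224), rack at (233,320). I'll enlarge the rack and the keepers.

Run:
```python
import cv2,numpy as np
s=cv2.imread("pics/side0.png");t=cv2.imread("pics/top0.png")
c=lambda im,r,cc,w,h,k:cv2.resize(im[r:r+h,cc:cc+w],None,fx=k,fy=k,interpolation=cv2.INTER_CUBIC)
a=c(t,200,272,96,70,4);b=c(s,188,272,96,70,4)   # 384x280
d=c(t,185,145,96,96,4)[:, :];e=c(s,225,180,120,80,3.2)
e=cv2.resize(e,(384,256)); d=c(t,195,148,96,80,4)[:256+64]
top=np.hstack([a,b]); bot=np.hstack([d[:310],np.zeros((310,384,3),np.uint8)]); bot[:256,384:]=e
o=np.clip(np.vstack([top,bot]).astype(float)*1.4,0,255).astype(np.uint8)
print(o.shape);cv2.imwrite("pics/zoom.png",o)
```

```text
(590, 768, 3)
```

View pics/zoom.png

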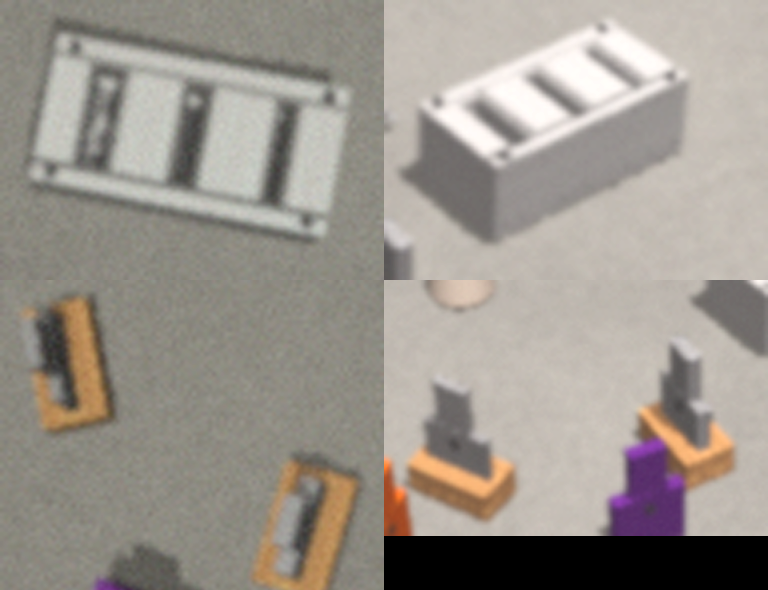

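```bash
cat > h.py <<'E'
import numpy as np,cv2
from scipy.optimize import minimize
S=4
def box(x,y,z0,z1,l,w): return (x,y,z0,z1,l,w)
def faces(b):
    x,y,z0,z1,l,w=b; X=(x-l/2,x+l/2);Y=(y-w/2,y+w/2)
    P=lambda *i:np.array([[X[a],Y[c],(z0,z1)[d]] for a,c,d in i])
    return [(P((0,0,1),(1,0,1),(1,1,1),(0,1,1)),(0,0,1)),(P((0,0,0),(0,1,0),(0,1,1),(0,0,1)),(-1,0,0)),(P((1,0,0),(1,1,0),(1,1,1),(1,0,1)),(1,0,0)),
            (P((0,0,0),(1,0,0),(1,0,1),(0,0,1)),(0,-1,0)),(P((0,1,0),(1,1,0),(1,1,1),(0,1,1)),(0,1,0))]
def plate(t,z=0.,cut=0.): return [box(0,0,z+cut,z+.06,.06,t),box(0,0,z+.06,z+.105,.03,t)]
def keeper(t): return [(box(0,0,0,.03,.078,.034+t),0)]+[(b,1) for b in plate(t,.01,.02)]
def rack(): return [(box(0,0,0,.068,.09,.18),0)]+[(box(0,y,.068,.068,.07,w+.007),-1) for y,w in((-.055,.0095),(0,.0135),(.055,.0175))]
def proj(p,pts):
    M=np.linalg.inv(p["cam_to_world"]); K=np.array([[p["fx"],0,p["cx"]],[0,p["fy"],p["cy"]],[0,0,1.]])
    return cv2.projectPoints(pts,cv2.Rodrigues(M[:3,:3])[0],M[:3,3],K,np.array(p["dist_coeffs"]))[0][:,0]
def place(pose,pts):
    x,y,z,a=pose; c,s=np.cos(a),np.sin(a); return pts@np.array([[c,-s,0],[s,c,0],[0,0,1]]).T+[x,y,z]
def render(p,model,pose,win):
    r0,c0,h,w=win; L=np.zeros((h*S,w*S),np.uint8); cam=np.array(p["cam_to_world"])[:3,3]
    for b,g in model:
        for i,(P,n) in enumerate(faces(b)):
            if g==-1 and i: continue
            Q=place(pose,P); N=place((0,0,0,pose[3]),np.array([n],float))[0]
            if N@(cam-Q[0])<=0: continue
            uv=(proj(p,Q)-[c0,r0]+.5)*S-.5
            cv2.fillConvexPoly(L,np.round(uv*16).astype(np.int32),255 if g==-1 else 1+g*5+i,shift=4)
    return L
def cost(p,model,pose,win):
    r0,c0,h,w=win; L=render(p,model,pose,win)
    fr=lambda m:cv2.resize(m.astype(np.float32),(w,h),interpolation=cv2.INTER_AREA)
    sm=lambda f:cv2.GaussianBlur(f,(0,0),.8)
    ok=(fr(L==255)<.01).ravel()
    F=np.stack([sm(fr(L==k)).ravel() for k in np.unique(L) if k!=255],1)[ok]
    I=p["img"][r0:r0+h,c0:c0+w].reshape(-1,3).astype(float)[ok]
    C=np.linalg.lstsq(F,I,rcond=None)[0]; return np.sqrt(np.mean((np.abs(I-F@C)).clip(0,40)**2))
def window(p,model,pose,m=7):
    uv=np.vstack([proj(p,place(pose,P)) for b,g in model for P,n in faces(b)]); a=np.floor(uv.min(0)-m).astype(int);b=np.ceil(uv.max(0)+m).astype(int)
    a=np.maximum(a,0); return a[1],a[0],min(b[1],420)-a[1],min(b[0],560)-a[0]
def fit(ps,model,pose,free=(0,1,2,3),rounds=2):
    pose=np.array(pose,float); sc=np.array([.006,.006,.006,.1])[list(free)]
    for _ in range(rounds):
        wins=[window(p,model,pose) for p in ps]
        def f(d):
            q=pose.copy(); q[list(free)]+=d*sc; return sum(cost(p,model,q,w) for p,w in zip(ps,wins))
        n=len(free); sim=np.vstack([np.zeros(n),np.eye(n)]); 
        r=minimize(f,np.zeros(n),method="Nelder-Mead",options=dict(initial_simplex=sim-.3,xatol=.01,fatol=1e-4,maxfev=200))
        pose[list(free)]+=r.x*sc; sc=sc/2
    return pose,r.fun
def ray(p,rc,z):
    K=np.array([[p["fx"],0,p["cx"]],[0,p["fy"],p["cy"]],[0,0,1.]]); u=cv2.undistortPoints(np.array([[[rc[1],rc[0]]]],float),K,np.array(p["dist_coeffs"]))[0,0]
    M=np.array(p["cam_to_world"]); d=M[:3,:3]@[u[0],u[1],1]; return M[:3,3]+d*(z-M[2,3])/d[2]
def snap(name,n=1):
    from plant import imaging
    q=[imaging.snapshot(name) for _ in range(n)]; p=dict(q[-1]); p["img"]=np.mean([k["img"].astype(float) for k in q],0); return p
E
cat > m.py <<'E'
from h import *
import json,pickle
t,s=snap("top",4),snap("side",4); pickle.dump((t,s),open("p0.pkl","wb"))
out={}
for nm,m,rc,z,a in(("rack",rack(),(233,320),.07,-.17),("kthin",keeper(.008),(217,167.5),0,.17),("kmid",keeper(.012),(258,225),0,-.3)):
    g=ray(t,rc,z); 
    P,c=fit([t,s],m,[g[0],g[1],0.003 if nm=="rack" else 0,a]); out[nm]=P.tolist()
    print(nm,np.round(P,4),round(c,2))
    for v in(t,s):
        q,c=fit([v],m,P,(0,1,3)); print("   ",np.round(q,4),round(c,2))
    if nm!="rack":
        for v in (t,s): pass
json.dump(out,open("fit.json","w"))
vis=[]
for v in(t,s):
    im=cv2.resize(v["img"].astype(np.uint8),None,fx=4,fy=4,interpolation=cv2.INTER_CUBIC)[:,:,::-1].copy()
    for nm,m in(("rack",rack()),("kthin",keeper(.008)),("kmid",keeper(.012))):
        for b,g in m:
            for P,n in faces(b)[:1]+([] if g else faces(b)[1:]): cv2.polylines(im,[np.round((proj(v,place(out[nm],P))+.5)*4).astype(int)],True,(0,255,0),1)
    vis.append(im)
o=np.hstack([vis[0][760:1140,560:1480],vis[1][700:1280,700:1420][:380*1]]) if 0 else None
A=cv2.resize(vis[0][760:1120,580:1460],(792,324)); B=cv2.resize(vis[1][740:1240,700:1420],(396,275))
o=np.zeros((600,792,3),np.uint8);o[:324]=A;o[325:600,:396]=B;o[325:600,396:]=cv2.resize(vis[1][740:990,1080:1440],(396,275))
cv2.imwrite("pics/fit0.png",o)
E
python3 m.py
```

```text
rack [ 0.5306 -0.1165  0.0026 -0.1778] 16.9
    [ 0.5296 -0.1191  0.0026 -0.1785] 8.15
    [ 0.5327 -0.1146  0.0026 -0.1709] 7.73
kthin [ 0.5734  0.2716 -0.0033  0.2376] 14.63
    [ 0.5729  0.2713 -0.0033  0.2399] 3.54
    [ 0.5755  0.2721 -0.0033  0.2358] 11.0
kmid [ 0.4731  0.115  -0.0057 -0.252 ] 25.4
    [ 0.4711  0.1152 -0.0057 -0.2473] 5.33
    [ 0.4756  0.1151 -0.0057 -0.2637] 19.41
```

View pics/fit0.png

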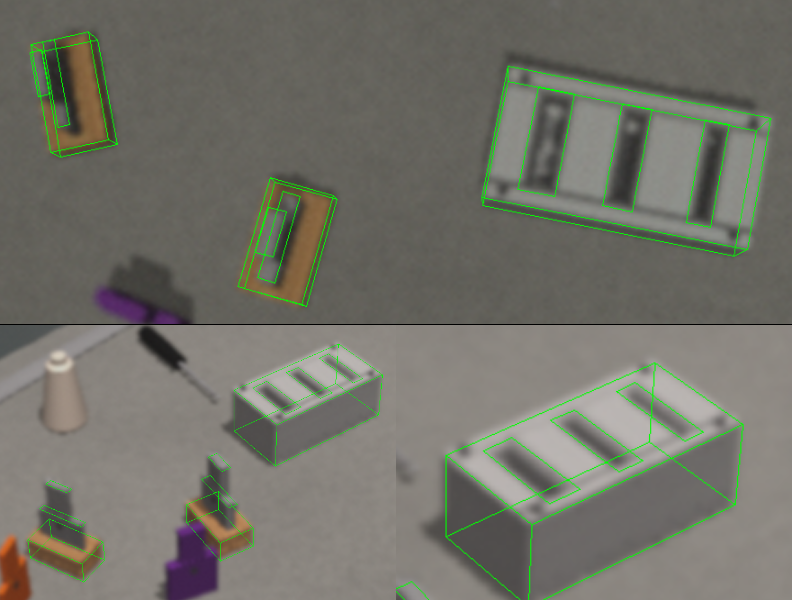

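The overlay matches the rack (narrowest slot at image right, −y) and both keepers well. The two views differ by only 2–4 mm. Next I move above the thin plate.

Request:
arm_command(
  commands=[
    {"claw": 45, "dp": [0, 0, 0], "yaw": 0.077},
    {"claw": 45, "dp": [39.8, -29.4, 0], "yaw": 0},
    {"claw": 45, "dp": [39.8, -29.4, 0], "yaw": 0},
    {"claw": 45, "dp": [39.8, -29.4, 0], "yaw": 0},
    {"claw": 45, "dp": [39.8, -29.4, 0], "yaw": 0},
  ],
  squeeze=30,
)

```text
clock: 2.12
eef_pos: [0.3293, -0.4651, 0.2315]
tcp_rot: [0.993, 0.119, 0.0, 0.0]
wrist_force: [0.9, -0.5, 1.0]
grip_width: 0.0449
finger_force: 0.0
```

Request:
arm_command(
  commands=[
    {"claw": 45, "dp": [39.8, -29.4, 0], "yaw": 0},
    {"claw": 45, "dp": [39.8, -29.4, 0], "yaw": 0},
    {"claw": 45, "dp": [39.8, -29.4, 0], "yaw": 0},
    {"claw": 45, "dp": [39.8, -29.4, 0], "yaw": 0},
    {"claw": 45, "dp": [39.8, -29.4, 0], "yaw": 0},
  ],
)

```text
clock: 2.75
eef_pos: [0.4881, -0.2753, 0.2316]
tcp_rot: [0.993, 0.119, 0.0, 0.0]
wrist_force: [0.3, -0.9, 0.5]
grip_width: 0.0449
finger_force: 0.0
```

Request:
arm_command(
  commands=[
    {"claw": 45, "dp": [39.8, -29.4, 0], "yaw": 0},
    {"claw": 45, "dp": [39.8, -29.4, 0], "yaw": 0},
    {"claw": 45, "dp": [13.4, -45.3, 0], "yaw": 0},
    {"claw": 45, "dp": [13.4, -45.3, 0], "yaw": 0},
    {"claw": 45, "dp": [13.4, -45.3, 0], "yaw": 0},
  ],
)

```text
clock: 3.38
eef_pos: [0.5578, -0.0576, 0.2314]
tcp_rot: [0.993, 0.119, 0.0, 0.0]
wrist_force: [1.0, -0.4, -0.2]
grip_width: 0.0455
finger_force: 0.0
```

Request:
arm_command(
  commands=[
    {"claw": 45, "dp": [13.4, -45.3, 0], "yaw": 0},
    {"claw": 45, "dp": [13.4, -45.3, 0], "yaw": 0},
    {"claw": 45, "dp": [13.4, -45.3, 0], "yaw": 0},
    {"claw": 45, "dp": [13.4, -45.3, 0], "yaw": 0},
    {"claw": 45, "dp": [13.4, -45.3, 0], "yaw": 0},
  ],
)

```text
clock: 4.0
eef_pos: [0.5695, 0.1783, 0.2315]
tcp_rot: [0.993, 0.119, 0.0, 0.0]
wrist_force: [0.8, 0.2, 0.3]
grip_width: 0.045
finger_force: 0.0
```

Request:
arm_command(
  commands=[
    {"claw": 45, "dp": [13.4, -45.3, 10], "yaw": 0},
    {"claw": 45, "dp": [13.4, -45.3, 20], "yaw": 0},
    {"claw": 45, "dp": [0, 0, 20], "yaw": 0},
    {"claw": 45, "dp": [0, 0, 0], "yaw": 0},
    {"claw": 45, "dp": [0, 0, 0], "yaw": 0},
  ],
)

```text
clock: 4.62
eef_pos: [0.5749, 0.2703, 0.1821]
tcp_rot: [0.993, 0.118, 0.001, 0.0]
wrist_force: [-0.6, -0.1, 0.7]
grip_width: 0.0453
finger_force: 0.0
```

Request:
arm_command(
  commands=[
    {"claw": 45, "dp": [-1.2, -1.6, 25], "yaw": 0},
    {"claw": 45, "dp": [0, 0, 30], "yaw": 0},
    {"claw": 45, "dp": [0, 0, 30], "yaw": 0},
    {"claw": 45, "dp": [0, 0, 20], "yaw": 0},
    {"claw": 45, "dp": [0, 0, 0], "yaw": 0},
  ],
)

```text
clock: 5.25
eef_pos: [0.5722, 0.2716, 0.0757]
tcp_rot: [0.993, 0.118, -0.001, 0.0]
wrist_force: [0.0, -0.6, 0.1]
grip_width: 0.0453
finger_force: 0.0
```

Request:
arm_command(
  commands=[
    {"claw": 0, "dp": [0, 0, 0], "yaw": 0},
    {"claw": 0, "dp": [0, 0, 0], "yaw": 0},
    {"claw": 0, "dp": [0, 0, 0], "yaw": 0},
    {"claw": 0, "dp": [0, 0, 0], "yaw": 0},
    {"claw": 0, "dp": [0, 0, 0], "yaw": 0},
  ],
  squeeze=30,
)

```text
clock: 5.88
eef_pos: [0.5735, 0.2731, 0.0777]
tcp_rot: [0.993, 0.119, 0.001, -0.001]
wrist_force: [-0.4, 1.5, 5.8]
grip_width: 0.0076
finger_force: 34.3
```

Request:
arm_command(
  commands=[
    {"claw": 0, "dp": [0, 0, 0], "yaw": 0},
    {"claw": 0, "dp": [0, 0, -5], "yaw": 0},
    {"claw": 0, "dp": [0, 0, -15], "yaw": 0},
    {"claw": 0, "dp": [0, 0, -20], "yaw": 0},
    {"claw": 0, "dp": [0, 0, 0], "yaw": 0},
  ],
  squeeze=80,
)

```text
clock: 6.5
eef_pos: [0.5738, 0.2729, 0.1184]
tcp_rot: [0.993, 0.119, 0.002, -0.001]
wrist_force: [0.6, -0.6, -1.5]
grip_width: 0.0073
finger_force: 78.2
```

Request:
arm_command(
  commands=[
    {"claw": 0, "dp": [0, 0, -30], "yaw": 0},
    {"claw": 0, "dp": [0, 0, -40], "yaw": 0},
    {"claw": 0, "dp": [0, 0, -30], "yaw": 0},
    {"claw": 0, "dp": [0, 0, 0], "yaw": 0.14},
    {"claw": 0, "dp": [0, 0, 0], "yaw": 0.14},
  ],
)

```text
clock: 7.12
eef_pos: [0.5722, 0.2722, 0.2162]
tcp_rot: [1.0, -0.023, -0.0, 0.0]
wrist_force: [0.2, -0.3, -1.2]
grip_width: 0.0071
finger_force: 78.1
```

Request:
arm_command(
  commands=[
    {"claw": 0, "dp": [0, 0, 0], "yaw": 0.135},
    {"claw": 0, "dp": [0, 0, 0], "yaw": 0},
    {"claw": 0, "dp": [0, 0, 0], "yaw": 0},
    {"claw": 0, "dp": [0, 0, 0], "yaw": 0},
    {"claw": 0, "dp": [0, 0, 0], "yaw": 0},
  ],
)

```text
clock: 7.75
eef_pos: [0.5726, 0.2723, 0.2163]
tcp_rot: [0.996, -0.088, -0.0, -0.0]
wrist_force: [0.6, -0.1, -1.6]
grip_width: 0.0073
finger_force: 78.1
```

Request:
arm_command(
  commands=[
    {"claw": 0, "dp": [3.1, 49.5, 0], "yaw": 0},
    {"claw": 0, "dp": [3.1, 49.5, 0], "yaw": 0},
    {"claw": 0, "dp": [3.1, 49.5, 0], "yaw": 0},
    {"claw": 0, "dp": [3.1, 49.5, 0], "yaw": 0},
    {"claw": 0, "dp": [3.1, 49.5, 0], "yaw": 0},
  ],
)

```text
clock: 8.38
eef_pos: [0.5441, 0.0245, 0.2166]
tcp_rot: [0.996, -0.088, 0.0, -0.0]
wrist_force: [0.6, -1.1, -1.2]
grip_width: 0.0068
finger_force: 78.3
```

Request:
arm_command(
  commands=[
    {"claw": 0, "dp": [3.1, 49.5, 0], "yaw": 0},
    {"claw": 0, "dp": [3.1, 49.5, 0], "yaw": 0},
    {"claw": 0, "dp": [3.1, 49.5, 0], "yaw": 0},
    {"claw": 0, "dp": [3.1, 49.5, 0], "yaw": 0},
    {"claw": 0, "dp": [0, 0, 25], "yaw": 0},
  ],
)

```text
clock: 9.0
eef_pos: [0.522, -0.1776, 0.193]
tcp_rot: [0.996, -0.092, 0.003, 0.002]
wrist_force: [0.1, 0.9, -0.5]
grip_width: 0.0067
finger_force: 78.4
```

Request:
arm_command(
  commands=[
    {"claw": 0, "dp": [0, 0, 25], "yaw": 0},
    {"claw": 0, "dp": [0, 0, 0], "yaw": 0},
    {"claw": 0, "dp": [0, 0, 0], "yaw": 0},
    {"claw": 0, "dp": [0, 0, 0], "yaw": 0},
    {"claw": 0, "dp": [0, 0, 0], "yaw": 0},
  ],
)

```text
clock: 9.62
eef_pos: [0.522, -0.171, 0.1671]
tcp_rot: [0.996, -0.088, 0.001, 0.0]
wrist_force: [-0.8, 1.0, -1.1]
grip_width: 0.0071
finger_force: 78.4
```

```bash
cat > v.py <<'E'
import sys,json
from h import *
from plant import sensors
th=float(sys.argv[1]); name=sys.argv[2]
st=sensors.get_state(); e=np.array(st["eef_pos"]); q=st["tcp_rot"]; a=2*np.arctan2(q[1],q[0]); a=(a+np.pi/2)%np.pi-np.pi/2
print(np.round(e,4),round(a,4),np.round(st["wrist_force"],2),np.round(st["clock"],2))
R=json.load(open("fit.json"))["rack"]; t,s=snap("top",3),snap("side",3)
vis=[]
for v,n in((t,"top"),(s,"side")):
    im=cv2.resize(v["img"].astype(np.uint8),None,fx=5,fy=5,interpolation=cv2.INTER_CUBIC)[:,:,::-1].copy()
    for m,po,col in((rack(),R,(0,255,0)),([(b,1) for b in plate(th)],(e[0],e[1],e[2]-.067,a),(0,0,255))):
        for b,g in m:
            for P,_ in faces(b)[:1] if g==-1 else faces(b): cv2.polylines(im,[np.round((proj(v,place(po,P))+.5)*5).astype(int)],True,col,1)
    c=(proj(v,np.array([[R[0],R[1],.1]]))[0]*5).astype(int); vis.append(im[c[1]-300:c[1]+300,c[0]-260:c[0]+140] if n=="top" else im[c[1]-300:c[1]+300,c[0]-200:c[0]+200])
if name: cv2.imwrite(f"pics/{name}.png",np.hstack([vis[0][:,:],vis[1]]))
import pickle;pickle.dump((t,s,e,a),open("p1.pkl","wb"))
E
sed -i 's/c\[0\]-260:c\[0\]+140/c[0]-150:c[0]+250/' v.py; python3 v.py .008 hov1
```

```text
[ 0.522  -0.171   0.1671] -0.1769 [-0.84  1.04 -1.14] 9.62
```

View pics/hov1.png

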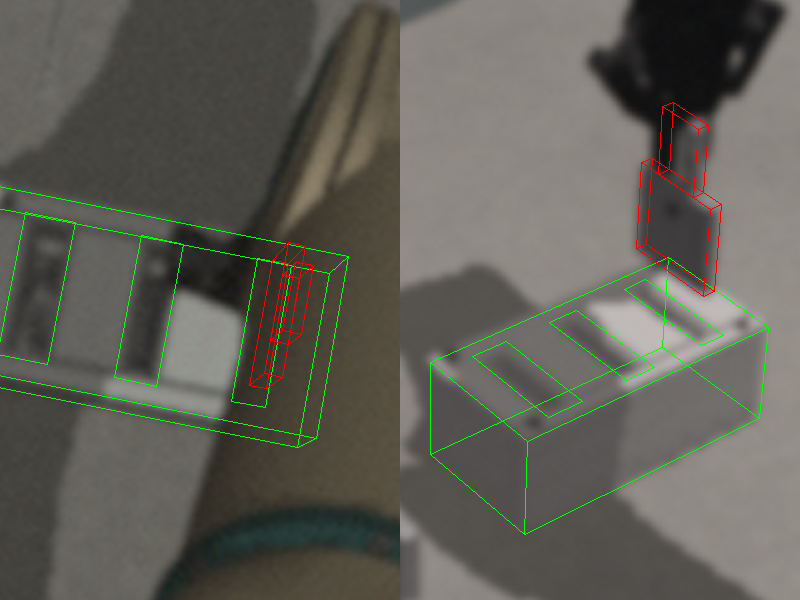

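Side view: the plate hangs by its tab over the narrow slot, with its lower corner near zoom (705,292), a pixel or so off the kinematic prediction. The arm hides it from the top camera, so I'll fit the blade in the side view to get the local bias.

```bash
cat > f.py <<'E'
import sys,json,pickle
from h import *
t,s,e,a=pickle.load(open("p1.pkl","rb")); th=float(sys.argv[1]); dz=float(sys.argv[2])
m=[(box(0,0,0,.06,.06,th),0)]
P0=[e[0],e[1],e[2]-dz,a]
P,c=fit([s],m,P0,(0,1)); print("plate side fit - tcp (xy, mm)",np.round((P-P0)[:2]*1e3,1),round(c,2))
P2,c=fit([s],m,P0,(0,1,3)); print(" with yaw",np.round((P2-P0)*[1e3,1e3,1,57.3],1),round(c,2))
t0,s0=pickle.load(open("p0.pkl","rb")); R=json.load(open("fit.json"))["rack"]
for z in(0,.003,.006,.009):
    o=[]
    for v in(t0,s0):
        q=list(R);q[2]=z; r,c=fit([v],rack(),q,(0,1,3),1); o.append((np.round(r[:2]*1e3,1),round(r[3],3),round(c,2)))
    print(z,o)
for nm,mm in(("kthin",keeper(.008)),("kmid",keeper(.012))):
    q=json.load(open("fit.json"))[nm];q[2]=0
    for v in(t0,s0): r,c=fit([v],mm,q,(0,1,3),1);print(nm,np.round(r[:2]*1e3,1),round(r[3],3),round(c,2))
E
python3 f.py .008 .067
```

```text
plate side fit - tcp (xy, mm) [ 1.6 -2.6] 20.64
 with yaw [ 3.  -3.1  0.  -4. ] 20.83
0 [(array([ 529.8, -119.1]), np.float64(-0.178), np.float64(8.05)), (array([ 534.8, -117.5]), np.float64(-0.16), np.float64(7.77))]
0.003 [(array([ 529.6, -119. ]), np.float64(-0.179), np.float64(8.1)), (array([ 532.2, -114.2]), np.float64(-0.174), np.float64(7.54))]
0.006 [(array([ 529.3, -119. ]), np.float64(-0.179), np.float64(8.2)), (array([ 529.6, -111.1]), np.float64(-0.172), np.float64(7.46))]
0.009 [(array([ 529. , -118.5]), np.float64(-0.178), np.float64(8.27)), (array([ 527.6, -107.8]), np.float64(-0.161), np.float64(7.35))]
kthin [572.2 270.5] 0.237 3.58
kthin [572.6 274.3] 0.235 10.92
kmid [470.6 114.6] -0.245 5.35
kmid [471.2 119.6] -0.268 19.31
```

Request:
arm_command(
  commands=[
    {"claw": 0, "dp": [-1, -1.4, 12], "yaw": 0},
    {"claw": 0, "dp": [0, 0, 8], "yaw": 0},
    {"claw": 0, "dp": [0, 0, 4], "yaw": 0},
    {"claw": 0, "dp": [0, 0, 2], "yaw": 0},
    {"claw": 0, "dp": [0, 0, 2], "yaw": 0},
  ],
)

```text
clock: 10.55
eef_pos: [0.5209, -0.1695, 0.1383]
tcp_rot: [0.996, -0.089, 0.0, 0.0]
wrist_force: [-0.2, -0.2, -1.1]
grip_width: 0.007
finger_force: 78.4
```

```bash
python3 v.py .008 hov2
```

```text
[ 0.5209 -0.1695  0.1383] -0.1772 [-0.16 -0.19 -1.12] 10.55
```

View pics/hov2.png

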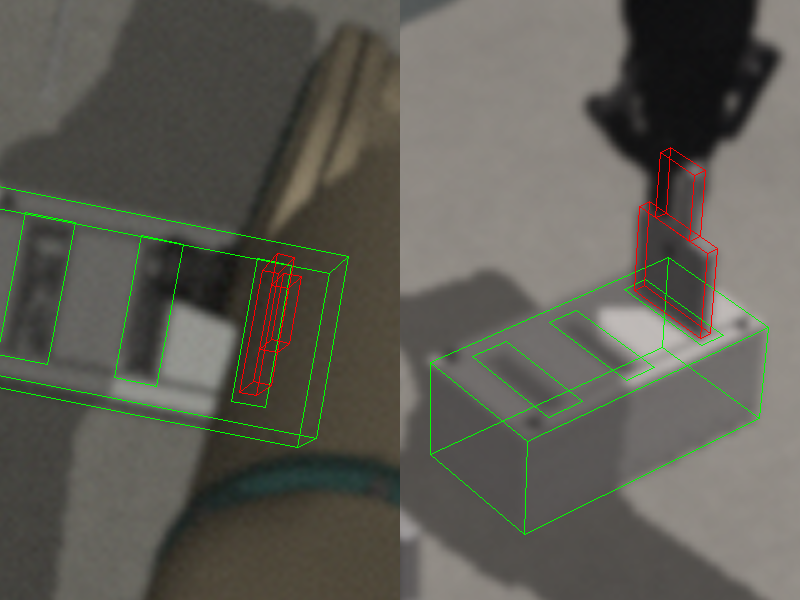

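The plate's lower edge stands right over the narrow mouth in the side view, about (640,288)–(704,336) zoomed, with no contact yet. I'll lower it gently.

Request:
arm_command(
  commands=[
    {"claw": 0, "dp": [0, 0, 1.5], "yaw": 0},
    {"claw": 0, "dp": [0, 0, 1.5], "yaw": 0},
    {"claw": 0, "dp": [0, 0, 1.5], "yaw": 0},
    {"claw": 0, "dp": [0, 0, 1.5], "yaw": 0},
    {"claw": 0, "dp": [0, 0, 0], "yaw": 0},
  ],
)

```text
clock: 11.48
eef_pos: [0.5209, -0.1696, 0.1322]
tcp_rot: [0.996, -0.089, 0.0, 0.0]
wrist_force: [0.6, -0.4, -0.9]
grip_width: 0.0071
finger_force: 78.5
```

Request:
arm_command(
  commands=[
    {"claw": 0, "dp": [0, 0, 1.5], "yaw": 0},
    {"claw": 0, "dp": [0, 0, 1.5], "yaw": 0},
    {"claw": 0, "dp": [0, 0, 1.5], "yaw": 0},
    {"claw": 0, "dp": [0, 0, 1.5], "yaw": 0},
    {"claw": 0, "dp": [0, 0, 0], "yaw": 0},
  ],
)

```text
clock: 12.1
eef_pos: [0.5209, -0.1695, 0.1262]
tcp_rot: [0.996, -0.089, 0.0, 0.0]
wrist_force: [0.9, -0.8, -2.5]
grip_width: 0.0071
finger_force: 78.2
```

Request:
arm_command(
  commands=[
    {"claw": 0, "dp": [0, 0, 2], "yaw": 0},
    {"claw": 0, "dp": [0, 0, 2], "yaw": 0},
    {"claw": 0, "dp": [0, 0, 2], "yaw": 0},
    {"claw": 0, "dp": [0, 0, 1], "yaw": 0},
    {"claw": 0, "dp": [0, 0, 0], "yaw": 0},
  ],
)

```text
clock: 12.72
eef_pos: [0.5208, -0.1695, 0.1192]
tcp_rot: [0.996, -0.088, 0.0, 0.0]
wrist_force: [0.4, -1.8, -2.2]
grip_width: 0.0071
finger_force: 78.2
```

Request:
arm_command(
  commands=[
    {"claw": 0, "dp": [0, 0.5, 1.5], "yaw": 0},
    {"claw": 0, "dp": [0, 0, 1.5], "yaw": 0},
    {"claw": 0, "dp": [0, 0, 1.5], "yaw": 0},
    {"claw": 0, "dp": [0, 0, 0.5], "yaw": 0},
    {"claw": 0, "dp": [0, 0, 0], "yaw": 0},
  ],
)

```text
clock: 13.35
eef_pos: [0.5207, -0.1702, 0.1143]
tcp_rot: [0.996, -0.089, 0.0, 0.0]
wrist_force: [1.5, -1.2, 0.9]
grip_width: 0.0071
finger_force: 78.6
```

Request:
arm_command(
  commands=[
    {"claw": 0, "dp": [0, 0, 1.5], "yaw": 0},
    {"claw": 0, "dp": [0, 0, 1.5], "yaw": 0},
    {"claw": 0, "dp": [0, 0, 1.5], "yaw": 0},
    {"claw": 0, "dp": [0, 0, 0.5], "yaw": 0},
    {"claw": 0, "dp": [0, 0, 0], "yaw": 0},
  ],
)

```text
clock: 13.98
eef_pos: [0.5207, -0.1701, 0.1093]
tcp_rot: [0.996, -0.089, 0.0, 0.0]
wrist_force: [0.0, -3.4, 1.0]
grip_width: 0.007
finger_force: 78.7
```

Request:
arm_command(
  commands=[
    {"claw": 0, "dp": [0, 0, 1.5], "yaw": 0},
    {"claw": 0, "dp": [0, 0, 1.5], "yaw": 0},
    {"claw": 0, "dp": [0, 0, 1.5], "yaw": 0},
    {"claw": 0, "dp": [0, 0, 0.5], "yaw": 0},
    {"claw": 0, "dp": [0, 0, 0], "yaw": 0},
  ],
)

```text
clock: 14.6
eef_pos: [0.5207, -0.1701, 0.1043]
tcp_rot: [0.996, -0.089, 0.0, 0.0]
wrist_force: [0.1, -2.9, 1.2]
grip_width: 0.0071
finger_force: 78.8
```

Request:
arm_command(
  commands=[
    {"claw": 0, "dp": [0, 0, 0.8], "yaw": 0},
    {"claw": 0, "dp": [0, 0, 0.8], "yaw": 0},
    {"claw": 0, "dp": [0, 0, 0.7], "yaw": 0},
    {"claw": 0, "dp": [0, 0, 0.7], "yaw": 0},
    {"claw": 0, "dp": [0, 0, 0], "yaw": 0},
  ],
)

```text
clock: 15.22
eef_pos: [0.5207, -0.1701, 0.1012]
tcp_rot: [0.996, -0.089, 0.0, 0.0]
wrist_force: [0.8, -3.8, 0.7]
grip_width: 0.007
finger_force: 78.8
```

Request:
arm_command(
  commands=[
    {"claw": 0, "dp": [0, 0, 0.6], "yaw": 0},
    {"claw": 0, "dp": [0, 0, 0.6], "yaw": 0},
    {"claw": 0, "dp": [0, 0, 0.6], "yaw": 0},
    {"claw": 0, "dp": [0, 0, 0.7], "yaw": 0},
    {"claw": 0, "dp": [0, 0, 0], "yaw": 0},
  ],
)

```text
clock: 15.85
eef_pos: [0.5207, -0.17, 0.0987]
tcp_rot: [0.996, -0.089, 0.0, 0.0]
wrist_force: [2.2, -3.5, 0.6]
grip_width: 0.007
finger_force: 78.8
```

Request:
arm_command(
  commands=[
    {"claw": 0, "dp": [0, 0, 0.6], "yaw": 0},
    {"claw": 0, "dp": [0, 0, 0.6], "yaw": 0},
    {"claw": 0, "dp": [0, 0, 0.6], "yaw": 0},
    {"claw": 0, "dp": [0, 0, 0.7], "yaw": 0},
    {"claw": 0, "dp": [0, 0, 0], "yaw": 0},
  ],
)

```text
clock: 16.48
eef_pos: [0.5207, -0.17, 0.0962]
tcp_rot: [0.996, -0.089, 0.0, 0.0]
wrist_force: [1.6, -3.5, 1.5]
grip_width: 0.0071
finger_force: 78.8
```

Request:
arm_command(
  commands=[
    {"claw": 0, "dp": [0, 0, 0.5], "yaw": 0},
    {"claw": 0, "dp": [0, 0, 0.5], "yaw": 0},
    {"claw": 0, "dp": [0, 0, 0.5], "yaw": 0},
    {"claw": 0, "dp": [0, 0, 0.5], "yaw": 0},
    {"claw": 0, "dp": [0, 0, 0], "yaw": 0},
  ],
)

```text
clock: 17.1
eef_pos: [0.5207, -0.1699, 0.0943]
tcp_rot: [0.996, -0.088, 0.0, 0.0]
wrist_force: [1.3, -3.4, 1.4]
grip_width: 0.0071
finger_force: 78.8
```

Request:
arm_command(
  commands=[
    {"claw": 0, "dp": [0, 0, 0.5], "yaw": 0},
    {"claw": 0, "dp": [0, 0, 0.5], "yaw": 0},
    {"claw": 0, "dp": [0, 0, 0.5], "yaw": 0},
    {"claw": 0, "dp": [0, 0, 0.5], "yaw": 0},
    {"claw": 0, "dp": [0, 0, 0], "yaw": 0},
  ],
)

```text
clock: 17.73
eef_pos: [0.5207, -0.1699, 0.0923]
tcp_rot: [0.996, -0.088, 0.0, -0.0]
wrist_force: [1.4, -4.0, 1.4]
grip_width: 0.0073
finger_force: 78.8
```

Request:
arm_command(
  commands=[
    {"claw": 0, "dp": [0, 0, 0.5], "yaw": 0},
    {"claw": 0, "dp": [0, 0, 0.5], "yaw": 0},
    {"claw": 0, "dp": [0, 0, 0.5], "yaw": 0},
    {"claw": 0, "dp": [0, 0, 0.5], "yaw": 0},
    {"claw": 0, "dp": [0, 0, 0], "yaw": 0},
  ],
)

```text
clock: 18.35
eef_pos: [0.5208, -0.17, 0.091]
tcp_rot: [0.996, -0.089, 0.0, -0.0]
wrist_force: [0.1, -3.0, 9.0]
grip_width: 0.007
finger_force: 80.2
```

Request:
arm_command(
  commands=[
    {"claw": 0, "dp": [0, 0, 0.3], "yaw": 0},
    {"claw": 0, "dp": [0, 0, 0.2], "yaw": 0},
    {"claw": 0, "dp": [0, 0, 0], "yaw": 0},
    {"claw": 0, "dp": [0, 0, 0], "yaw": 0},
    {"claw": 0, "dp": [0, 0, 0], "yaw": 0},
  ],
)

```text
clock: 18.98
eef_pos: [0.5208, -0.17, 0.091]
tcp_rot: [0.996, -0.089, 0.0, -0.0]
wrist_force: [-0.6, -2.1, 13.0]
grip_width: 0.007
finger_force: 80.6
```

Request:
arm_command(
  commands=[
    {"claw": 0, "dp": [0, 0, 0.4], "yaw": 0},
    {"claw": 0, "dp": [0, 0, 0.3], "yaw": 0},
    {"claw": 0, "dp": [0, 0, 0], "yaw": 0},
    {"claw": 0, "dp": [0, 0, 0], "yaw": 0},
    {"claw": 0, "dp": [0, 0, 0], "yaw": 0},
  ],
)

```text
clock: 19.6
eef_pos: [0.5209, -0.1701, 0.091]
tcp_rot: [0.996, -0.089, 0.001, -0.0]
wrist_force: [-2.2, -3.7, 20.2]
grip_width: 0.0072
finger_force: 81.7
```

Request:
arm_command(
  commands=[
    {"claw": 0, "dp": [0, 0, 0], "yaw": 0},
    {"claw": 0, "dp": [0, 0, 0], "yaw": 0},
    {"claw": 0, "dp": [0, 0, 0], "yaw": 0},
    {"claw": 0, "dp": [0, 0, 0], "yaw": 0},
    {"claw": 0, "dp": [0, 0, 0], "yaw": 0},
  ],
)

```text
clock: 20.23
eef_pos: [0.5209, -0.17, 0.091]
tcp_rot: [0.996, -0.089, 0.001, -0.0]
wrist_force: [-2.5, -2.4, 19.6]
grip_width: 0.0072
finger_force: 81.7
```

The force is steady at about 19–20 N gross, roughly 18 N net of shoe friction, and was held for over half a second. I'll ease off, release, lift, and go to the mid plate.

Request:
arm_command(
  commands=[
    {"claw": 0, "dp": [0, 0, -0.8], "yaw": 0},
    {"claw": 0, "dp": [0, 0, -0.7], "yaw": 0},
    {"claw": 30, "dp": [0, 0, 0], "yaw": 0},
    {"claw": 30, "dp": [0, 0, 0], "yaw": 0},
    {"claw": 30, "dp": [0, 0, 0], "yaw": 0},
  ],
)

```text
clock: 20.85
eef_pos: [0.52, -0.169, 0.0901]
tcp_rot: [0.996, -0.088, -0.001, -0.001]
wrist_force: [0.4, -0.1, -0.4]
grip_width: 0.0303
finger_force: 0.0
```

Request:
arm_command(
  commands=[
    {"claw": 30, "dp": [0, 0, 0], "yaw": 0},
    {"claw": 30, "dp": [0, 0, -20], "yaw": 0},
    {"claw": 30, "dp": [0, 0, -30], "yaw": 0},
    {"claw": 45, "dp": [0, 0, -40], "yaw": 0},
    {"claw": 45, "dp": [0, 0, -40], "yaw": 0},
  ],
)

```text
clock: 21.48
eef_pos: [0.5203, -0.1697, 0.2216]
tcp_rot: [0.996, -0.088, -0.0, -0.0]
wrist_force: [1.4, 0.3, -0.0]
grip_width: 0.045
finger_force: 0.0
```

Request:
arm_command(
  commands=[
    {"claw": 45, "dp": [0, 0, 0], "yaw": 0.073},
    {"claw": 45, "dp": [-19.7, -44.4, 0], "yaw": 0},
    {"claw": 45, "dp": [-19.7, -44.4, 0], "yaw": 0},
    {"claw": 45, "dp": [-19.7, -44.4, 0], "yaw": 0},
    {"claw": 45, "dp": [-19.7, -44.4, 0], "yaw": 0},
  ],
)

```text
clock: 22.1
eef_pos: [0.4878, 0.0232, 0.2207]
tcp_rot: [0.992, -0.125, -0.0, -0.0]
wrist_force: [0.9, 0.5, -0.3]
grip_width: 0.0449
finger_force: 0.0
```

Request:
arm_command(
  commands=[
    {"claw": 45, "dp": [-19.7, -44.4, 0], "yaw": 0},
    {"claw": 45, "dp": [-19.7, -44.4, 0], "yaw": 0},
    {"claw": 45, "dp": [0, 0, 20], "yaw": 0},
    {"claw": 45, "dp": [0, 0, 0], "yaw": 0},
    {"claw": 45, "dp": [0, 0, 0], "yaw": 0},
  ],
)

```text
clock: 22.72
eef_pos: [0.4724, 0.1167, 0.201]
tcp_rot: [0.992, -0.125, 0.0, 0.0]
wrist_force: [-0.1, -0.3, -0.0]
grip_width: 0.0453
finger_force: 0.0
```

Run:
```python
from h import *
import json
R=json.load(open("fit.json"))["rack"]
s=snap("side",3); im=cv2.resize(s["img"].astype(np.uint8),None,fx=5,fy=5,interpolation=cv2.INTER_CUBIC)[:,:,::-1]
c=(proj(s,np.array([[.50,0,.08]]))[0]*5).astype(int); cv2.imwrite("pics/after1.png",im[c[1]-300:c[1]+300,c[0]-400:c[0]+400])
```

```text
(no output)
```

View pics/after1.png

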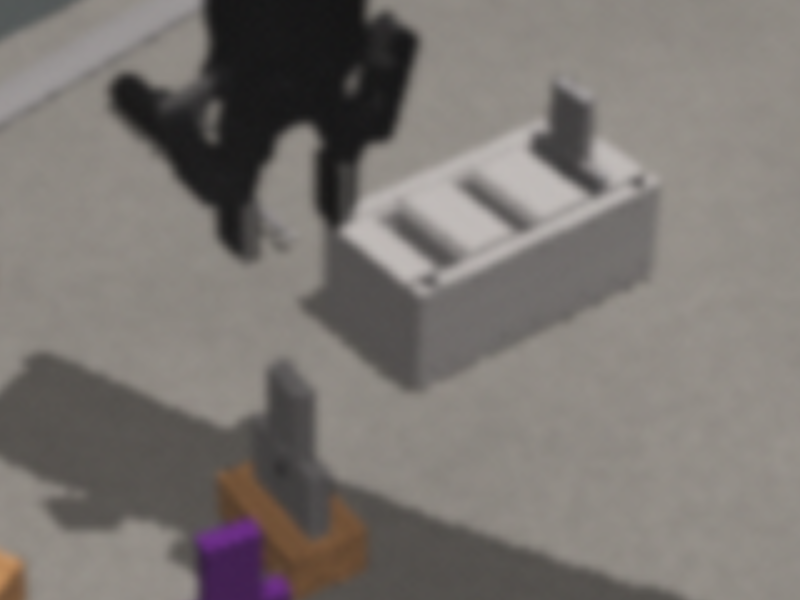

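The thin plate stands deep in the narrow slot, at about (575,120) in the crop. The gripper is over the mid plate, so I'll descend and grip.

Request:
arm_command(
  commands=[
    {"claw": 45, "dp": [0, -0.8, 34], "yaw": 0},
    {"claw": 45, "dp": [0, 0, 30], "yaw": 0},
    {"claw": 45, "dp": [0, 0, 30], "yaw": 0},
    {"claw": 45, "dp": [0, 0, 30], "yaw": 0},
    {"claw": 45, "dp": [0, 0, 0], "yaw": 0},
  ],
)

```text
clock: 23.5
eef_pos: [0.4713, 0.1174, 0.0755]
tcp_rot: [0.992, -0.125, -0.002, 0.001]
wrist_force: [-1.3, 0.3, 0.6]
grip_width: 0.0448
finger_force: 0.0
```

Request:
arm_command(
  commands=[
    {"claw": 45, "dp": [0, 0, 0], "yaw": 0},
    {"claw": 0, "dp": [0, 0, 0], "yaw": 0},
    {"claw": 0, "dp": [0, 0, 0], "yaw": 0},
    {"claw": 0, "dp": [0, 0, 0], "yaw": 0},
    {"claw": 0, "dp": [0, 0, 0], "yaw": 0},
  ],
  squeeze=30,
)

```text
clock: 24.12
eef_pos: [0.4729, 0.1177, 0.0776]
tcp_rot: [0.992, -0.125, 0.001, -0.0]
wrist_force: [-1.7, -2.3, 6.8]
grip_width: 0.0119
finger_force: 30.3
```

Request:
arm_command(
  commands=[
    {"claw": 0, "dp": [0, 0, 0], "yaw": 0},
    {"claw": 0, "dp": [0, 0, -5], "yaw": 0},
    {"claw": 0, "dp": [0, 0, -15], "yaw": 0},
    {"claw": 0, "dp": [0, 0, -20], "yaw": 0},
    {"claw": 0, "dp": [0, 0, 0], "yaw": 0},
  ],
  squeeze=80,
)

```text
clock: 24.75
eef_pos: [0.4736, 0.1188, 0.1183]
tcp_rot: [0.992, -0.125, 0.002, -0.001]
wrist_force: [-0.2, 0.1, -1.8]
grip_width: 0.0108
finger_force: 78.0
```

Request:
arm_command(
  commands=[
    {"claw": 0, "dp": [0, 0, -30], "yaw": 0},
    {"claw": 0, "dp": [0, 0, -40], "yaw": 0},
    {"claw": 0, "dp": [0, 0, -30], "yaw": 0},
    {"claw": 0, "dp": [0, 0, 0], "yaw": -0.073},
    {"claw": 0, "dp": [0, 0, 0], "yaw": 0},
  ],
)

```text
clock: 25.38
eef_pos: [0.472, 0.1183, 0.2165]
tcp_rot: [0.996, -0.089, -0.0, -0.0]
wrist_force: [-0.3, 0.0, -2.3]
grip_width: 0.0113
finger_force: 78.4
```

Request:
arm_command(
  commands=[
    {"claw": 0, "dp": [19.6, 43.8, 0], "yaw": 0},
    {"claw": 0, "dp": [19.6, 43.8, 0], "yaw": 0},
    {"claw": 0, "dp": [19.6, 43.8, 0], "yaw": 0},
    {"claw": 0, "dp": [19.6, 43.8, 0], "yaw": 0},
    {"claw": 0, "dp": [19.6, 43.8, 0], "yaw": 0},
  ],
)

```text
clock: 26.0
eef_pos: [0.5298, -0.1158, 0.2156]
tcp_rot: [0.996, -0.089, -0.001, -0.0]
wrist_force: [1.2, 0.0, -2.0]
grip_width: 0.0114
finger_force: 78.2
```

Request:
arm_command(
  commands=[
    {"claw": 0, "dp": [0, 0, 25], "yaw": 0},
    {"claw": 0, "dp": [0, 0, 25], "yaw": 0},
    {"claw": 0, "dp": [0, 0, 0], "yaw": 0},
    {"claw": 0, "dp": [0, 0, 0], "yaw": 0},
    {"claw": 0, "dp": [0, 0, 0], "yaw": 0},
  ],
)

```text
clock: 26.62
eef_pos: [0.5309, -0.1146, 0.1675]
tcp_rot: [0.996, -0.088, 0.001, 0.0]
wrist_force: [-0.2, -0.8, -2.8]
grip_width: 0.0111
finger_force: 78.5
```

```bash
python3 v.py .012 ''; sed -n '1,7p' f.py > f2.py; sed -n 8p f.py>>f2.py; python3 f2.py .012 .0676
```

```text
[ 0.5309 -0.1146  0.1675] -0.1772 [-0.16 -0.79 -2.78] 26.62
plate side fit - tcp (xy, mm) [ 2.8 -6. ] 24.75
 with yaw [ 3.5 -5.8  0.  -4.6] 24.22
```

Request:
arm_command(
  commands=[
    {"claw": 0, "dp": [-0.5, 0.5, 10], "yaw": 0},
    {"claw": 0, "dp": [0, 0, 8], "yaw": 0},
    {"claw": 0, "dp": [0, 0, 4], "yaw": 0},
    {"claw": 0, "dp": [0, 0, 0], "yaw": 0},
    {"claw": 0, "dp": [0, 0, 0], "yaw": 0},
  ],
)

```text
clock: 27.55
eef_pos: [0.5298, -0.1151, 0.1447]
tcp_rot: [0.996, -0.089, 0.0, 0.0]
wrist_force: [0.3, 0.3, -1.4]
grip_width: 0.0107
finger_force: 78.6
```

```bash
python3 v.py .012 hov3
```

```text
[ 0.5298 -0.1151  0.1447] -0.1773 [ 0.35  0.26 -1.42] 27.55
```

View pics/hov3.png

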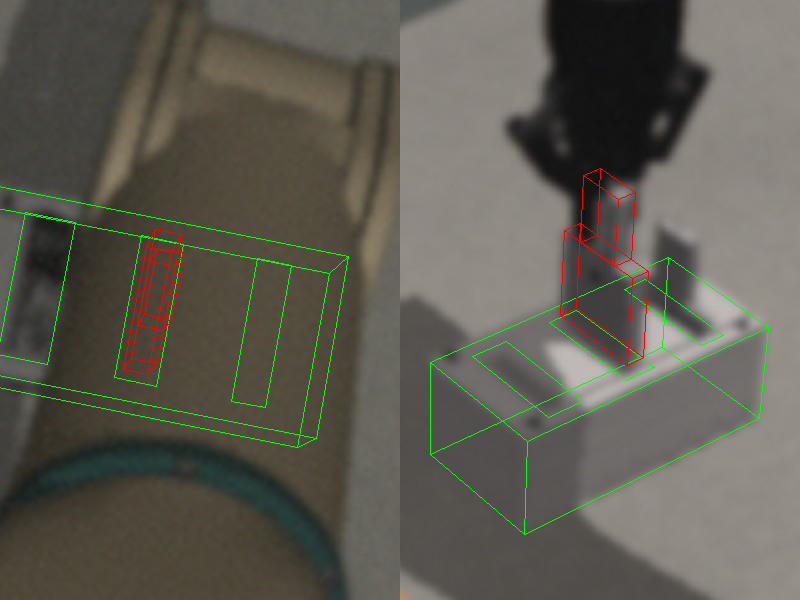

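The plate hangs over the middle mouth, close to the predicted box (lower edge about (562,318)–(630,365)). I'll lower it.

Request:
arm_command(
  commands=[
    {"claw": 0, "dp": [0, 0, 3], "yaw": 0},
    {"claw": 0, "dp": [0, 0, 3], "yaw": 0},
    {"claw": 0, "dp": [0, 0, 2], "yaw": 0},
    {"claw": 0, "dp": [0, 0, 2], "yaw": 0},
    {"claw": 0, "dp": [0, 0, 0], "yaw": 0},
  ],
)

```text
clock: 28.48
eef_pos: [0.5302, -0.1152, 0.1347]
tcp_rot: [0.996, -0.089, 0.001, 0.0]
wrist_force: [0.7, -0.5, -1.3]
grip_width: 0.011
finger_force: 78.7
```

Request:
arm_command(
  commands=[
    {"claw": 0, "dp": [0, 0, 2], "yaw": 0},
    {"claw": 0, "dp": [0, 0, 2], "yaw": 0},
    {"claw": 0, "dp": [0, 0, 2], "yaw": 0},
    {"claw": 0, "dp": [0, 0, 2], "yaw": 0},
    {"claw": 0, "dp": [0, 0, 0], "yaw": 0},
  ],
)

```text
clock: 29.1
eef_pos: [0.5307, -0.1152, 0.1267]
tcp_rot: [0.996, -0.088, 0.001, 0.0]
wrist_force: [5.1, -0.9, -0.9]
grip_width: 0.0114
finger_force: 78.7
```

The −x end wall is pushing back with 5 N, so I'll shift +x while lowering.

Request:
arm_command(
  commands=[
    {"claw": 0, "dp": [1.2, 0, 0], "yaw": 0},
    {"claw": 0, "dp": [0.6, 0, 2], "yaw": 0},
    {"claw": 0, "dp": [0, 0, 2], "yaw": 0},
    {"claw": 0, "dp": [0, 0, 2], "yaw": 0},
    {"claw": 0, "dp": [0, 0, 0], "yaw": 0},
  ],
)

```text
clock: 29.72
eef_pos: [0.531, -0.1153, 0.1202]
tcp_rot: [0.996, -0.088, -0.0, -0.0]
wrist_force: [3.1, -0.2, -2.5]
grip_width: 0.0109
finger_force: 78.6
```

Request:
arm_command(
  commands=[
    {"claw": 0, "dp": [0.8, 0, 1.5], "yaw": 0},
    {"claw": 0, "dp": [0, 0, 1.5], "yaw": 0},
    {"claw": 0, "dp": [0, 0, 1.5], "yaw": 0},
    {"claw": 0, "dp": [0, 0, 1.5], "yaw": 0},
    {"claw": 0, "dp": [0, 0, 0], "yaw": 0},
  ],
)

```text
clock: 30.35
eef_pos: [0.5313, -0.1157, 0.1143]
tcp_rot: [0.996, -0.089, -0.001, 0.0]
wrist_force: [-0.5, -1.0, -2.8]
grip_width: 0.0109
finger_force: 78.4
```

Side load is gone. Next I go past the shoe.

Request:
arm_command(
  commands=[
    {"claw": 0, "dp": [0, 0, 1.5], "yaw": 0},
    {"claw": 0, "dp": [0, 0, 1.5], "yaw": 0},
    {"claw": 0, "dp": [0, 0, 1.5], "yaw": 0},
    {"claw": 0, "dp": [0, 0, 1], "yaw": 0},
    {"claw": 0, "dp": [0, 0, 0], "yaw": 0},
  ],
)

```text
clock: 30.98
eef_pos: [0.5321, -0.1157, 0.1091]
tcp_rot: [0.996, -0.089, 0.0, 0.0]
wrist_force: [0.2, -1.1, -1.5]
grip_width: 0.0111
finger_force: 78.5
```

Request:
arm_command(
  commands=[
    {"claw": 0, "dp": [0, 0, 1.2], "yaw": 0},
    {"claw": 0, "dp": [0, 0, 1.2], "yaw": 0},
    {"claw": 0, "dp": [0, 0, 1.2], "yaw": 0},
    {"claw": 0, "dp": [0, 0, 0.9], "yaw": 0},
    {"claw": 0, "dp": [0, 0, 0], "yaw": 0},
  ],
)

```text
clock: 31.6
eef_pos: [0.5323, -0.1157, 0.1046]
tcp_rot: [0.996, -0.089, 0.0, 0.0]
wrist_force: [-0.2, -2.7, 1.1]
grip_width: 0.0113
finger_force: 78.7
```

Request:
arm_command(
  commands=[
    {"claw": 0, "dp": [0, 0, 0.8], "yaw": 0},
    {"claw": 0, "dp": [0, 0, 0.8], "yaw": 0},
    {"claw": 0, "dp": [0, 0, 0.7], "yaw": 0},
    {"claw": 0, "dp": [0, 0, 0.7], "yaw": 0},
    {"claw": 0, "dp": [0, 0, 0], "yaw": 0},
  ],
)

```text
clock: 32.22
eef_pos: [0.5322, -0.1156, 0.1015]
tcp_rot: [0.996, -0.089, 0.0, 0.0]
wrist_force: [-0.6, -3.2, -0.2]
grip_width: 0.0117
finger_force: 78.6
```

Request:
arm_command(
  commands=[
    {"claw": 0, "dp": [0, 0, 0.6], "yaw": 0},
    {"claw": 0, "dp": [0, 0, 0.6], "yaw": 0},
    {"claw": 0, "dp": [0, 0, 0.6], "yaw": 0},
    {"claw": 0, "dp": [0, 0, 0.6], "yaw": 0},
    {"claw": 0, "dp": [0, 0, 0], "yaw": 0},
  ],
)

```text
clock: 32.85
eef_pos: [0.532, -0.1155, 0.0991]
tcp_rot: [0.996, -0.088, -0.0, -0.0]
wrist_force: [0.8, -3.8, -0.6]
grip_width: 0.0113
finger_force: 78.5
```

Request:
arm_command(
  commands=[
    {"claw": 0, "dp": [0, 0, 0.5], "yaw": 0},
    {"claw": 0, "dp": [0, 0, 0.5], "yaw": 0},
    {"claw": 0, "dp": [0, 0, 0.5], "yaw": 0},
    {"claw": 0, "dp": [0, 0, 0.5], "yaw": 0},
    {"claw": 0, "dp": [0, 0, 0], "yaw": 0},
  ],
)

```text
clock: 33.48
eef_pos: [0.5321, -0.1155, 0.0971]
tcp_rot: [0.996, -0.089, -0.0, 0.0]
wrist_force: [-0.6, -5.0, -1.4]
grip_width: 0.0114
finger_force: 78.6
```

Request:
arm_command(
  commands=[
    {"claw": 0, "dp": [0, 0, 0.5], "yaw": 0},
    {"claw": 0, "dp": [0, 0, 0.5], "yaw": 0},
    {"claw": 0, "dp": [0, 0, 0.5], "yaw": 0},
    {"claw": 0, "dp": [0, 0, 0.5], "yaw": 0},
    {"claw": 0, "dp": [0, 0, 0], "yaw": 0},
  ],
)

```text
clock: 34.1
eef_pos: [0.5322, -0.1155, 0.0952]
tcp_rot: [0.996, -0.088, 0.0, 0.0]
wrist_force: [-0.7, -2.9, 0.0]
grip_width: 0.0112
finger_force: 78.6
```

Request:
arm_command(
  commands=[
    {"claw": 0, "dp": [0, 0, 0.5], "yaw": 0},
    {"claw": 0, "dp": [0, 0, 0.5], "yaw": 0},
    {"claw": 0, "dp": [0, 0, 0.5], "yaw": 0},
    {"claw": 0, "dp": [0, 0, 0.5], "yaw": 0},
    {"claw": 0, "dp": [0, 0, 0], "yaw": 0},
  ],
)

```text
clock: 34.72
eef_pos: [0.5322, -0.1155, 0.0932]
tcp_rot: [0.996, -0.089, 0.0, 0.0]
wrist_force: [-0.7, -3.5, -0.9]
grip_width: 0.0111
finger_force: 78.6
```

Request:
arm_command(
  commands=[
    {"claw": 0, "dp": [0, 0, 0.5], "yaw": 0},
    {"claw": 0, "dp": [0, 0, 0.5], "yaw": 0},
    {"claw": 0, "dp": [0, 0, 0.5], "yaw": 0},
    {"claw": 0, "dp": [0, 0, 0.5], "yaw": 0},
    {"claw": 0, "dp": [0, 0, 0], "yaw": 0},
  ],
)

```text
clock: 35.35
eef_pos: [0.5322, -0.1155, 0.0912]
tcp_rot: [0.996, -0.088, 0.0, 0.0]
wrist_force: [-0.3, -3.8, -0.4]
grip_width: 0.011
finger_force: 78.6
```

Request:
arm_command(
  commands=[
    {"claw": 0, "dp": [0, 0, 0.5], "yaw": 0},
    {"claw": 0, "dp": [0, 0, 0.5], "yaw": 0},
    {"claw": 0, "dp": [0, 0, 0.5], "yaw": 0},
    {"claw": 0, "dp": [0, 0, 0.5], "yaw": 0},
    {"claw": 0, "dp": [0, 0, 0], "yaw": 0},
  ],
)

```text
clock: 35.98
eef_pos: [0.5322, -0.1155, 0.0892]
tcp_rot: [0.996, -0.089, 0.0, 0.0]
wrist_force: [-1.0, -3.7, -0.3]
grip_width: 0.0112
finger_force: 78.6
```

Request:
arm_command(
  commands=[
    {"claw": 0, "dp": [0, 0, 0.5], "yaw": 0},
    {"claw": 0, "dp": [0, 0, 0.5], "yaw": 0},
    {"claw": 0, "dp": [0, 0, 0.5], "yaw": 0},
    {"claw": 0, "dp": [0, 0, 0.5], "yaw": 0},
    {"claw": 0, "dp": [0, 0, 0], "yaw": 0},
  ],
)

```text
clock: 36.6
eef_pos: [0.5321, -0.1155, 0.0871]
tcp_rot: [0.996, -0.089, -0.0, -0.0]
wrist_force: [0.3, -3.8, -0.6]
grip_width: 0.0111
finger_force: 78.5
```

Request:
arm_command(
  commands=[
    {"claw": 0, "dp": [0, 0, 0.5], "yaw": 0},
    {"claw": 0, "dp": [0, 0, 0.5], "yaw": 0},
    {"claw": 0, "dp": [0, 0, 0.5], "yaw": 0},
    {"claw": 0, "dp": [0, 0, 0.5], "yaw": 0},
    {"claw": 0, "dp": [0, 0, 0], "yaw": 0},
  ],
)

```text
clock: 37.22
eef_pos: [0.5321, -0.1155, 0.0851]
tcp_rot: [0.996, -0.088, -0.0, 0.0]
wrist_force: [-1.0, -3.6, -0.5]
grip_width: 0.011
finger_force: 78.5
```

Request:
arm_command(
  commands=[
    {"claw": 0, "dp": [0, 0, 0.5], "yaw": 0},
    {"claw": 0, "dp": [0, 0, 0.5], "yaw": 0},
    {"claw": 0, "dp": [0, 0, 0.5], "yaw": 0},
    {"claw": 0, "dp": [0, 0, 0.5], "yaw": 0},
    {"claw": 0, "dp": [0, 0, 0], "yaw": 0},
  ],
)

```text
clock: 37.85
eef_pos: [0.5322, -0.1156, 0.0838]
tcp_rot: [0.996, -0.089, 0.0, -0.0]
wrist_force: [-1.9, -2.5, 6.5]
grip_width: 0.0107
finger_force: 80.0
```

Request:
arm_command(
  commands=[
    {"claw": 0, "dp": [0, 0, 0.4], "yaw": 0},
    {"claw": 0, "dp": [0, 0, 0.3], "yaw": 0},
    {"claw": 0, "dp": [0, 0, 0.3], "yaw": 0},
    {"claw": 0, "dp": [0, 0, 0], "yaw": 0},
    {"claw": 0, "dp": [0, 0, 0], "yaw": 0},
  ],
)

```text
clock: 38.48
eef_pos: [0.5322, -0.1156, 0.0838]
tcp_rot: [0.996, -0.089, 0.0, -0.0]
wrist_force: [-3.5, -3.0, 14.7]
grip_width: 0.0114
finger_force: 81.1
```

Request:
arm_command(
  commands=[
    {"claw": 0, "dp": [0, 0, 0.4], "yaw": 0},
    {"claw": 0, "dp": [0, 0, 0], "yaw": 0},
    {"claw": 0, "dp": [0, 0, 0], "yaw": 0},
    {"claw": 0, "dp": [0, 0, 0], "yaw": 0},
    {"claw": 0, "dp": [0, 0, 0], "yaw": 0},
  ],
)

```text
clock: 39.1
eef_pos: [0.5323, -0.1156, 0.0838]
tcp_rot: [0.996, -0.089, 0.0, -0.0]
wrist_force: [-4.7, -1.8, 17.4]
grip_width: 0.0113
finger_force: 81.7
```

Request:
arm_command(
  commands=[
    {"claw": 0, "dp": [0, 0, 0], "yaw": 0},
    {"claw": 0, "dp": [0, 0, 0], "yaw": 0},
    {"claw": 0, "dp": [0, 0, 0], "yaw": 0},
    {"claw": 0, "dp": [0, 0, 0], "yaw": 0},
    {"claw": 0, "dp": [0, 0, 0], "yaw": 0},
  ],
)

```text
clock: 39.72
eef_pos: [0.5323, -0.1156, 0.0838]
tcp_rot: [0.996, -0.089, 0.0, -0.0]
wrist_force: [-5.0, -2.5, 18.7]
grip_width: 0.011
finger_force: 81.7
```

Request:
arm_command(
  commands=[
    {"claw": 0, "dp": [0, 0, -0.8], "yaw": 0},
    {"claw": 0, "dp": [0, 0, -0.7], "yaw": 0},
    {"claw": 30, "dp": [0, 0, 0], "yaw": 0},
    {"claw": 30, "dp": [0, 0, 0], "yaw": 0},
    {"claw": 30, "dp": [0, 0, 0], "yaw": 0},
  ],
)

```text
clock: 40.35
eef_pos: [0.5322, -0.1147, 0.083]
tcp_rot: [0.996, -0.088, -0.0, -0.0]
wrist_force: [0.1, 0.5, 0.8]
grip_width: 0.03
finger_force: 0.0
```

Request:
arm_command(
  commands=[
    {"claw": 30, "dp": [0, 0, 0], "yaw": 0},
    {"claw": 30, "dp": [0, 0, -20], "yaw": 0},
    {"claw": 30, "dp": [0, 0, -30], "yaw": 0},
    {"claw": 30, "dp": [0, 0, -40], "yaw": 0},
    {"claw": 30, "dp": [0, 0, -50], "yaw": 0},
  ],
)

```text
clock: 40.98
eef_pos: [0.5314, -0.1152, 0.2239]
tcp_rot: [0.996, -0.088, -0.001, -0.0]
wrist_force: [0.6, 0.1, -0.9]
grip_width: 0.0298
finger_force: 0.0
```

Request:
arm_command(
  commands=[
    {"claw": 30, "dp": [0, -45, 0], "yaw": 0},
    {"claw": 30, "dp": [0, -45, 0], "yaw": 0},
    {"claw": 30, "dp": [0, -45, 0], "yaw": 0},
    {"claw": 30, "dp": [0, -45, 0], "yaw": 0},
    {"claw": 30, "dp": [0, 0, 0], "yaw": 0},
  ],
)

```text
clock: 41.6
eef_pos: [0.564, 0.0671, 0.223]
tcp_rot: [0.996, -0.085, -0.0, -0.001]
wrist_force: [0.8, -0.4, 0.2]
grip_width: 0.0298
finger_force: 0.0
```

Run:
```python
from h import *
s=snap("side",3); t=snap("top",2); o=[]
for v,d in((t,0),(s,0)):
    im=cv2.resize(v["img"].astype(np.uint8),None,fx=4,fy=4,interpolation=cv2.INTER_CUBIC)[:,:,::-1]
    c=(proj(v,np.array([[.53,-.1,.08]]))[0]*4).astype(int); o.append(im[c[1]-280:c[1]+280,c[0]-200:c[0]+200])
cv2.imwrite("pics/after2.png",np.hstack(o))
```

```text
(no output)
```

View pics/after2.png

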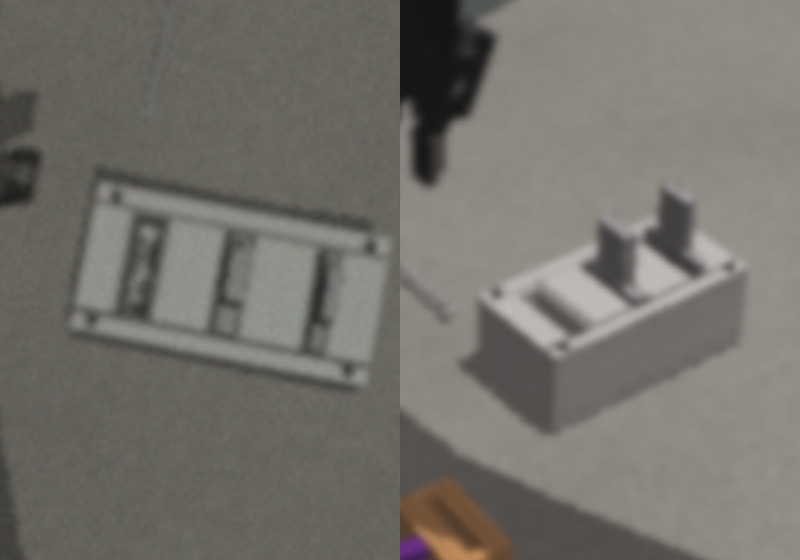

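Both plates stand in their slots: thin in the narrowest at about (677,225), mid in the middle one at about (618,260). The wide slot is empty and the gripper is clear.

```bash
python3 -c "
from plant import job_done; print(job_done())"
```

```text
the job is handed in; nothing more can be done
None
```

The job is handed in: the thin plate stands in the narrowest slot and the mid plate in the middle one, both pressed onto their stops at about 18 N for over half a second, with no force reading above 20.2 N; it took about 42 s.

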